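Vent the insole curing box

TASK

Air the insole curing box: first, with the gate still bolted, turn the vent knob on its roof little by little until the pointer lines up with the black mark. Then take the gate's bolt by its knob, lift the sagging bolt over the bent-up lip of its keeper while drawing it back, without wrenching it against the keeper, and swing the gate ajar by about a hand's width (some 85 mm at its free edge). Finish while still holding the gate ajar against its closing spring, with the vent as you set it and everything else on the table and the box left where it is.

Things in the scene. Friction and masses are not known exactly. Their poses are not given: they have to be found in the camera images.
- cure_box: Insole curing box: white sheet-metal box fixed to the table, 200 mm deep (its x axis, pointing away from the robot), 300 mm wide (y, to the left seen from the robot), flat roof 150 mm above the table. Origin: centre of its underside. The open front at -x is closed by the gate, hinged at the right (-y); a latch post as high as the roof stands at its left (+y) end.
- vent_knob (a joint): Angle of the vent knob in rad; counter-clockwise seen from above is positive. Stops at -2.9 and 2.9. Counter-clockwise moves the pointer towards the box's +y, 15 mm per rad; it stays where it is left (friction about 0.04 N m).
- vent_grip (a point): Point to grip the vent knob: on its upright axis, 25 mm above the roof. The knob is a fluted black cylinder 36 mm across; its lower face is 10 mm and its top 36 mm above the roof.
- pointer_tip (a point): Free end of the vent pointer, a 3 mm wide, 4 mm high dark steel blade at the rear of the roof that lies along the box's x and slides along the box's y as the vent knob turns. Always starts on the -y side of the mark, 18 to 40 mm off.
- mark: The mark: a small fixed clip with one black line 3 mm wide, just behind the pointer's end, parallel to the pointer; the line lies on the clip's x axis, and the clip's axes are parallel to the box's. Origin on the line's centre at the height of the scale plate, 2 mm above the roof. The pointer is aligned when its tip has the same place along the box's y as this origin.
- gate (a joint): Opening angle of the gate in rad: 0 shut, positive as its free edge swings out towards the robot side (counter-clockwise seen from above), stop at 1.0. A spring in the hinge always shuts it: 0.2 N m when shut, 0.3 N m at 0.35 rad. Free edge 245 mm from the hinge axis: 0.35 rad is a gap of about 85 mm.
- gate_hinge (a point): Point on the gate's upright hinge axis, at roof height, at the right front corner of the box.
- gate_edge (a point): Top of the gate's free edge (top at 150 mm, level with the roof).
- gate_panel: The gate: white panel 236 mm wide, 16 mm thick, from 15 to 150 mm above the table; it carries the barrel bolt on its top edge in two strap loops 40 mm high, at 90 and 235 mm from the hinge. Origin on the hinge axis at table level, y towards its free edge, x through its thickness, z up.
- bolt_bar: The barrel bolt: steel bar 12 x 12 mm, 205 mm long, lying along the gate's top edge (its y axis, towards the latch post), with an upright knob and a square nose 8 mm long that hangs 8 mm below its far end. Origin in the bar's underside, below the knob; 160 mm above the table while it sags. Bar's tip is 105 mm, the nose's near face 97 mm, along y.
- bolt_knob (a point): Point to grip the bolt: on the axis of its upright steel knob, a round stem 16 mm across that rises from the bar's top face 22 mm below this point to 15 mm above it, with a 21 mm wide, 6 mm high head on top (head from 15 to 21 mm above this point). While the bolt sags this point is 194 mm above the table.
- bolt_nose (a point): Bottom of the bolt's hanging nose.
- bolt_slide (a joint): How far the bolt is drawn, in m: 0 fully shot, grows as it is drawn towards the gate hinge, stop at 0.055. Friction 1.5 N; it stays where left. Unlifted it jams at about 0.012, nose against lip; keep it lifted until 0.026. From 0.030 its tip is well out of the keeper and the gate can swing.
- bolt_lift (a joint): How far the bolt is lifted in its worn straps, in m: 0 sagging under its own weight (2 to 3.3 N), stop at 0.014. It must be above 0.006 for the nose to pass the lip.
- keeper: The bent keeper on the latch post: an open-topped steel U 22 mm wide and 28 mm long with 30 mm high cheeks before and behind the bolt (2 mm play each side), and a lip across it, bent up 8 mm, at the end nearer the gate. Origin in the middle of its base on the post top, axes parallel to the box's.
- keeper_lip (a point): Top of the keeper's bent-up lip, 158 mm above the table; the lip is 4 mm thick.
- mug: White ceramic mug, 80 mm across, 95 mm high, standing on the table before the hinge end of the gate, outside the gate's needed swing; origin at the centre of its underside
- glue_bottle: White capped bottle, 44 mm across, 120 mm high, on the table to the left of the curing box; origin at the centre of its underside
- cream_jar: Low round jar, 52 mm across, 42 mm high, standing on the roof of the curing box at its rear left corner; origin at the centre of its underside
- case: Spectacle case, 160 x 60 x 38 mm, on the table to the right of the box; origin at the centre of its underside
- plate: Round plate, 170 mm across, 18 mm high, on the table to the front left of the box; origin at the centre of its underside
- spoon: Steel spoon 150 mm long lying on the table just right of the box
- tin: Can, 60 mm across, 70 mm high, on the table before the left end of the box, outside the gate's needed swing; origin at the centre of its underside

How it is judged:
By the outcome, as a careful person would: the job done as asked, in the order asked, and still so for the second after the job is handed in, while the arm keeps its last pose, push and grip.
It also fails if it takes over 51 s, if anything falls off the work surface, if the arm or the gripper's body presses on something with over 40 N, if the wrist force passes 120 N, or if a joint passes its speed limit or range.

ROBOT

A 6-joint arm with a two-finger parallel gripper is mounted at the origin on the work surface. World frame = base frame: x ahead of the robot, y to its left, z up, the work surface at z = 0. Lengths are in m, angles in rad, forces in N, time in s.
With the tool pointing down it reaches from about 0.35 to 0.975 m from the base axis. Payload 4.9 kg.
Tool frame: the origin (TCP) lies midway between the tips of the shut fingers; the grasp point (between the pads) lies ctrl.tcp_to_grasp behind it (ctrl.tcp_to_grasp is the distance from the TCP to the grasp point, in m); z points along the fingers, y is the direction in which the jaws open and shut (so a half turn about z gives the same grasp; the last joint's range is limited). The gripper opens to 85 mm and grips with 20 to 120 N. Pads are 22 mm wide; open, the fingers measure 114 mm over their backs; the gripper's body (76 mm by 85 mm) begins 54 mm behind the grasp point. The pads swing forward as they close: fully open they stand 13 mm farther back than shut.
Start: joints at [0.999, 0.053, 1.613, -0, 1.476, -0.119], TCP at [0.273, 0.562, 0.192] pointing down, gripper open.
Joint ranges: [-3.01, 3.01], [-1.01, 2.22], [0.06, 2.58], [-1.02, 4.17], [0.09, 2.62], [-3.14, 3.14]. Speed limits (rad/s): [2.57, 2.57, 3.14, 3.14, 3.14, 3.14].

INTERFACE

Orientations are given as a rotation vector (axis times angle).
In Python, from station import ctrl, get_image, calibration, finish_job, models gives the robot as it stands.
- The arm moves only by the shell command python3 -m creep 'ROWS' [FORCE]. ROWS is JSON, a list of rows, each a list of 7 numbers: the opening, from 0 (shut) to 1 (fully open), then the shift along the tool's x, y, z in m, then the turn, a rotation vector about the tool's x, y, z in degrees. A call has 1 to 20 rows; each row shifts and turns the commanded pose from where the row before left it, along the tool's axes as they then stand; what a row does not reach is not made up. A row lasts 1/10 s, in which the tool goes at most 50 mm and 8.59 degrees, less where a joint would pass 70% of its speed; a pose out of reach is approached as far as the arm can. A call with a gripper value outside its range is refused whole. The fingers move at their own pace and stop on an object; FORCE is the grip in N (left out, the last holds). Time passes only in rows, so rows that do not move let the fingers close. It gives the time, the measured TCP pose, the force and the opening at its end, in the units of the state.
- ctrl.get_obs(): the state, without advancing time (a new reading comes with each control period).
- get_image(name): name is "scene" or "top" or "wrist"; returns the picture (400x640x3 uint8, red, green, blue); there is no depth.
- calibration(name): a dict with "mtx" (3x3 intrinsics, pixels), "R" (3x3) and "t" (3): a world point X has camera coordinates R X + t. Camera axes: x right, y down, z forward; pixel columns grow to the right and rows downward; lengths in m; the calibration is good to about 2 mm. The wrist camera is an equidistant fisheye: a pixel r from the principal point sees the ray r / f radians off the axis. A picture is of the moment at which its call begins: read the wrist's pose just before it. calibration takes no time and is no camera call; for the wrist camera it gives the pose at the moment of the call.
- finish_job(): hands the job in, once; it reports no verdict.
Trained networks look in the newest picture that a camera, given by its name, has taken for a name from the list of things; names that differ only in an ending like _2 or _b are one class to them, and where a whole thing is asked for, a point or a joint stands for the part that bears it (a point fixed in the world has none). Each returns a list of dicts, best first, with "conf" (0 to 1); they miss things now and then, are a little off and sometimes report something else, mostly with a low value. They report only what shows in the picture. A call takes as long as a camera call.
- models.search_frame(camera, name): "extent" ([left, top, right, bottom] in pixels, round what is visible of it).
The state is a dict: "t": time; "q": joint angles; "dq": joint speeds; "effort": joint torques, N m; "tool_pos": TCP position; "tool_rot": TCP orientation; "contact_force": force on the tool from outside, world axes, zero at the start; "wrist_torque": the same for the moment, N m; "opening": finger opening in m.
Only numpy, scipy, OpenCV 4.12 (cv2) and the standard library are available. Lean on these libraries where they do the work, as an engineer would, in place of code of your own. Each camera call takes 0.05 s, during which the arm holds its last target. There are 200 camera calls.

## Working session

There is one attempt and no reset: what is moved stays moved. The work goes in short steps, Python scripts to look and compute and a shell command to move; the robot and the scene stay as the last step left them, time stands still between calls to the robot, and variables do not carry over. Pictures are saved under pics/ and viewed, about 8 in all and at most 12, crops included, and the job is handed in when it is done.

```bash
mkdir -p pics; ls; python3 - <<'E'
from station import ctrl,get_image,calibration,models
import cv2,numpy as np
o=ctrl.get_obs();print(o,ctrl.tcp_to_grasp)
ims=[]
for n in ("scene","top"):
    im=get_image(n);cv2.imwrite(f"pics/{n}0.png",im[:,:,::-1]);ims.append(im)
    c=calibration(n);print(n,c["mtx"].tolist(),c["R"].round(4).tolist(),c["t"].round(4).tolist())
    for k in("cure_box","vent_knob","pointer_tip","mark","bolt_knob","keeper","gate_panel"):
        print(k,[( [round(float(v)) for v in d["extent"]],round(d["conf"],2)) for d in models.search_frame(n,k)[:2]])
E
```

```text
pics
{'t': 0.0, 'q': array([ 9.99014568e-01,  5.33644852e-02,  1.61431422e+00, -1.17392547e-05,
        1.47599175e+00, -1.18990582e-01]), 'dq': array([ 3.69565713e-04, -6.55596704e-05, -2.18322120e-03,  4.12768006e-04,
        7.18215069e-05,  5.89577605e-04]), 'effort': array([-1.23034893e-04, -3.93668532e+01, -3.70185435e+01, -7.65716118e-05,
        7.08673979e-03, -8.44970174e-06]), 'tool_pos': array([0.27303285, 0.56141649, 0.1902463 ]), 'tool_rot': array([-0.70502499, -3.06074898,  0.0030766 ]), 'contact_force': array([-1.10373723, -0.22480363,  0.40055876]), 'wrist_torque': array([0.00427017, 0.00525406, 0.01060213]), 'opening': 0.08542601768043732} 0.0187
scene [[481.3167879283014, 0.0, 315.34684905320375], [0.0, 481.3167879283014, 206.5584413407306], [0.0, 0.0, 1.0]] [[0.171, 0.9852, -0.0148], [0.5234, -0.1036, -0.8458], [-0.8347, 0.1369, -0.5334]] [-0.1419, -0.1578, 1.6567]
cure_box [([260, 172, 415, 315], 0.84)]
vent_knob [([278, 207, 296, 227], 0.6), ([229, 255, 257, 293], 0.55)]
pointer_tip []
mark [([364, 174, 381, 193], 0.27)]
bolt_knob [([404, 204, 468, 242], 0.64), ([291, 166, 369, 198], 0.62)]
keeper [([368, 180, 380, 194], 0.67), ([291, 171, 368, 196], 0.55)]
gate_panel [([262, 171, 370, 207], 0.97)]
top [[472.5877970245593, 0.0, 323.0428174090626], [0.0, 472.5877970245593, 200.6590190410376], [0.0, 0.0, 1.0]] [[0.0021, -1.0, 0.007], [-0.9996, -0.0023, -0.0288], [0.0289, -0.0069, -0.9996]] [0.0449, 0.5485, 1.2001]
cure_box [([238, 117, 380, 224], 0.67)]
vent_knob [([350, 157, 367, 174], 0.68)]
pointer_tip []
mark []
bolt_knob [([253, 211, 347, 222], 0.77), ([254, 213, 378, 222], 0.17)]
keeper []
gate_panel [([252, 208, 380, 222], 0.61), ([348, 157, 367, 173], 0.17)]
```

```bash
python3 - <<'E'
import cv2
a=cv2.imread("pics/top0.png")[90:270,200:440];b=cv2.imread("pics/scene0.png")[130:340,220:480]
cv2.imwrite("pics/topc.png",cv2.resize(a,None,fx=3.3,fy=3.3,interpolation=2))
E
```

```text
(no output)
```

View pics/topc.png

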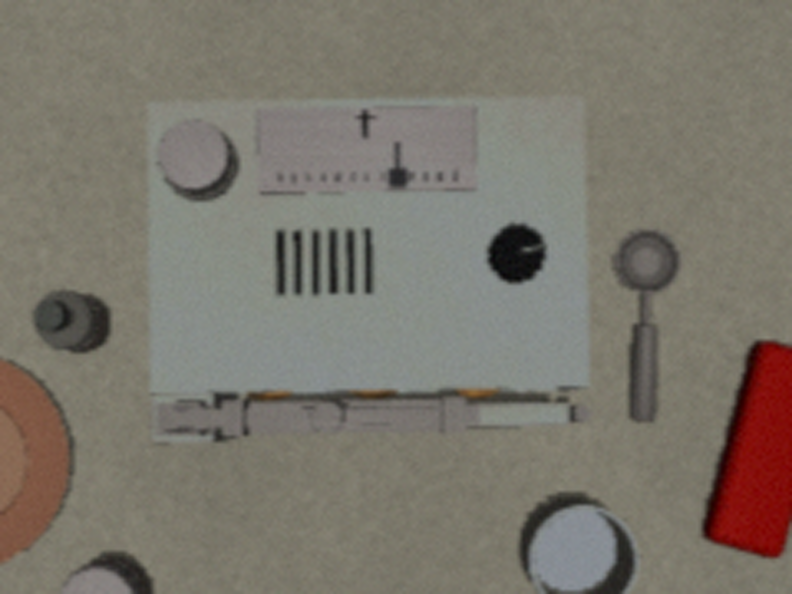

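View pics/scene0.png

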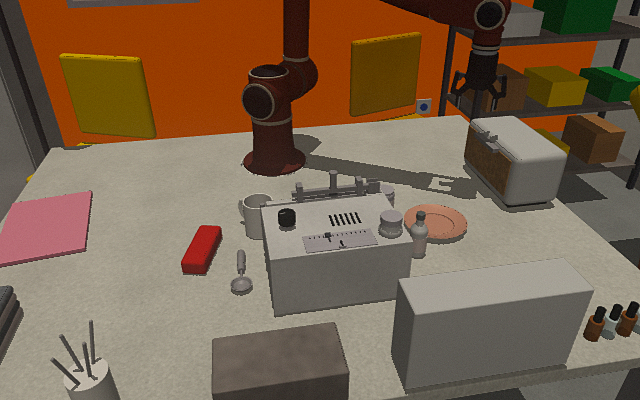

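Top view: the vent knob is at crop (517,253), the pointer tip at (398,143), the mark line at x≈365, the bolt knob head near (330,415), and the keeper left of (215,415).

```bash
cat > h.py <<'E'
import numpy as np,cv2
from station import ctrl,get_image,calibration,models
from scipy.spatial.transform import Rotation as Ro
def ray2w(c,d,z):
    C=-c["R"].T@c["t"];w=c["R"].T@d
    return C+w*(z-C[2])/w[2]
def px(c,u,v,z,fish=False):
    K=c["mtx"];x=(u-K[0,2])/K[0,0];y=(v-K[1,2])/K[1,1]
    if fish:
        r=np.hypot(x,y);s=np.sin(r)/max(r,1e-9);d=np.array([x*s,y*s,np.cos(r)])
    else: d=np.array([x,y,1.])
    return ray2w(c,d,z)
def proj(c,X,fish=False):
    p=c["R"]@np.asarray(X)+c["t"];K=c["mtx"]
    if fish:
        r=np.hypot(p[0],p[1]);th=np.arctan2(r,p[2]);q=p[:2]/r*th
    else:q=p[:2]/p[2]
    return np.array([K[0,0]*q[0]+K[0,2],K[1,1]*q[1]+K[1,2]])
E
python3 - <<'E'
from h import *
c=calibration("top")
f=lambda u,v,z:px(c,200+u/3.3-.35,90+v/3.3-.35,z).round(4)
for n,u,v,z in [("knob",517,253,.186),("ptip",398,143,.155),("mark",365,125,.152),("bknob",330,415,.215),("c_rl",150,102,.15),("c_rr",583,97,.15),("c_fr",588,388,.15),("c_fl",150,393,.15),("mug",572,550,.095),("lip",238,415,.16)]:print(n,f(u,v,z))
o=ctrl.get_obs();R=Ro.from_rotvec(o["tool_rot"]).as_matrix();print(R.round(3))
w=calibration("wrist");print({k:np.round(v,3).tolist() for k,v in w.items()})
print("cam in tool",(R.T@(-w["R"].T@w["t"]-o["tool_pos"])).round(4))
E
```

```text
knob [ 0.6185 -0.0252  0.186 ]
ptip [0.6967 0.0537 0.155 ]
mark [0.7096 0.0763 0.152 ]
bknob [0.5111 0.0969 0.215 ]
c_rl [0.7253 0.2239 0.15  ]
c_rr [ 0.7298 -0.0733  0.15  ]
c_fr [ 0.5298 -0.0765  0.15  ]
c_fl [0.5257 0.2225 0.15  ]
mug [ 0.4145 -0.0717  0.095 ]
lip [0.5109 0.1614 0.16  ]
[[-0.899  0.437  0.   ]
 [ 0.437  0.899  0.   ]
 [-0.     0.    -1.   ]]
{'mtx': [[309.707, 0.0, 324.667], [0.0, 309.707, 194.684], [0.0, 0.0, 1.0]], 'R': [[0.437, 0.899, 0.0], [0.85, -0.414, 0.325], [0.293, -0.142, -0.946]], 't': [-0.626, -0.041, 0.381]}
cam in tool [ 0.0847  0.001  -0.1821]
```

```bash
python3 -m creep '[[1,0,0,-0.04,0,0,0],[1,0,0,-0.04,0,0,0],[1,-0.0334,-0.0221,0,0,0,0],[1,-0.0334,-0.0221,0,0,0,0],[1,-0.0334,-0.0221,0,0,0,0],[1,-0.0334,-0.0221,0,0,0,0],[1,-0.0334,-0.0221,0,0,0,0],[1,-0.0334,-0.0221,0,0,0,0],[1,-0.0334,-0.0221,0,0,0,0],[1,-0.0334,-0.0221,0,0,0,0],[1,-0.0334,-0.0221,0,0,0,0],[1,-0.0334,-0.0221,0,0,0,0],[1,-0.0334,-0.0221,0,0,0,0],[1,-0.0334,-0.0221,0,0,0,0],[1,-0.0334,-0.0221,0,0,0,0],[1,-0.0334,-0.0221,0,0,0,0],[1,-0.0334,-0.0221,0,0,0,0],[1,-0.0334,-0.0221,0,0,0,0],[1,-0.0330,-0.0223,0,0,0,0],[1,0,0,0,0,0,0]]' 30
python3 -m creep '[[1,0,0,0,0,0,8],[1,0,0,0,0,0,8],[1,0,0,0,0,0,0],[1,0,0,0,0,0,0]]'
python3 - <<'E'
from h import *
o=ctrl.get_obs();c=calibration("wrist");im=get_image("wrist");cv2.imwrite("pics/w1.png",im[:,:,::-1])
np.savez("w1.npz",**c)
print(o["t"],o["tool_pos"],Ro.from_rotvec(o["tool_rot"]).as_matrix().round(3).tolist())
for k in("vent_knob","pointer_tip","mark","bolt_knob"):
    print(k,[( np.round(d["extent"],1),round(d["conf"],2)) for d in models.search_frame("wrist",k)[:2]])
print(proj(c,[.6185,-.0252,.186],1),proj(c,[.5111,.0969,.215],1))
E
```

```text
t: 2.8
tool_pos: [0.6204, -0.0282, 0.2707]
tool_rot: [-0.713, -3.059, 0.002]
contact_force: [-0.1, 0.7, 0.1]
opening: 0.0853
t: 3.2
tool_pos: [0.619, -0.0237, 0.2716]
tool_rot: [1.119, 2.935, 0.0]
contact_force: [0.1, 0.1, 0.6]
opening: 0.0853
3.2 [ 0.61898134 -0.0236599   0.27160611] [[-0.746, 0.666, 0.0], [0.666, 0.746, 0.0], [0.0, 0.0, -1.0]]
vent_knob [(array([303.9, 164.1, 346.5, 208.4]), 0.93), (array([217.8,   0. , 389.8, 137. ]), 0.69)]
pointer_tip [(array([2.150e+02, 3.000e-01, 5.310e+02, 2.751e+02]), 0.71), (array([413.7, 161.4, 430.3, 185.1]), 0.63)]
mark []
bolt_knob [(array([262.9,   1.4, 371.2,  86.2]), 0.59), (array([218.3,   0. , 386.4, 137.5]), 0.45)]
[322.12222922 187.91528872] [347.576389   -2.8713679]
```

View pics/w1.png

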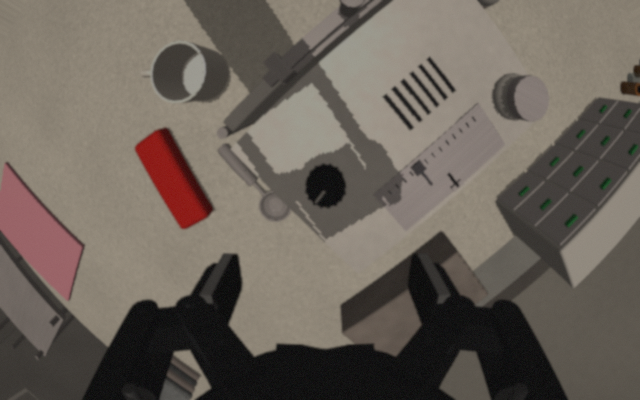

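Wrist view: the knob is at (325,186), within 4 px of the prediction. The pointer runs from its block at (420,167) to its tip at about (432,186), and the mark cross is at (453,181).

```bash
python3 - <<'E'
from h import *
c=dict(np.load("w1.npz"))
for n,u,v,z in [("knob",325,186,.186),("pblock",420,167,.156),("ptip",432,186,.155),("mark",453,181,.152),("hinge",224,132,.16)]:print(n,px(c,u,v,z,1).round(4))
im=cv2.imread("pics/w1.png");cv2.imwrite("pics/w1c.png",cv2.resize(im[130:230,380:520],None,fx=5,fy=5,interpolation=2))
E
```

```text
knob [ 0.6189 -0.022   0.186 ]
pblock [0.6751 0.0578 0.156 ]
ptip [0.7009 0.0558 0.155 ]
mark [0.714  0.0779 0.152 ]
hinge [ 0.5171 -0.0642  0.16  ]
```

View pics/w1c.png

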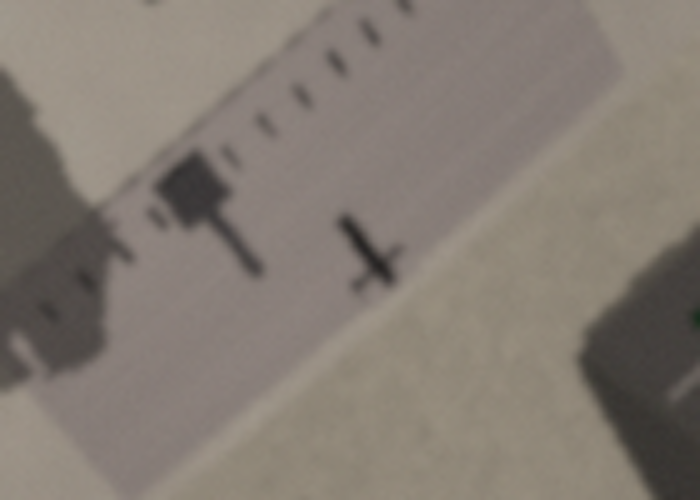

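Pointer tip at crop (260,272) and mark line centre at (367,248): about 22 mm apart, so roughly 85° counter-clockwise. The TCP is already over the knob, so I'll descend and grip.

```bash
python3 -m creep '[[1,0,0,0.03,0,0,0],[1,0,0,0.03,0,0,0],[1,0,0,0.03,0,0,0],[0.7,0,0,0.013,0,0,0],[0.6,0,0,0.01,0,0,0],[0.3,0,0,0,0,0,0],[0.3,0,0,0,0,0,0],[0.3,0,0,0,0,0,0],[0.3,0,0,0,0,0,0],[0.3,0,0,0,0,0,0],[0.3,0,0,0,0,0,0]]' 30
```

```text
t: 4.55
tool_pos: [0.6194, -0.0243, 0.159]
tool_rot: [1.124, 2.933, 0.0]
contact_force: [0.4, -0.5, 0.0]
opening: 0.0259
```

```bash
python3 - <<'E'
from h import *
im=get_image("wrist")[:,:,::-1];s=get_image("scene")[:,:,::-1]
a=cv2.resize(im[120:360,160:480],(640,480));b=cv2.resize(s[180:270,240:420],None,fx=3.5,fy=3.5)
cv2.imwrite("pics/w2.png",cv2.resize(np.vstack([a[:320],cv2.resize(b,(640,320))]),(600,600)));print(ctrl.get_obs()["opening"])
E
```

```text
0.025639118019048102
```

View pics/w2.png

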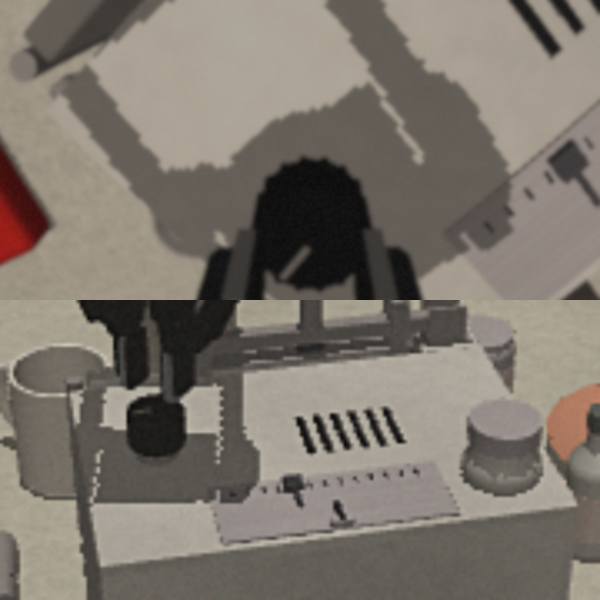

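```bash
python3 - <<'E'
from h import *
o=ctrl.get_obs();p=o["tool_pos"];w=calibration("wrist");s=calibration("scene")
print(p,(-w["R"].T@w["t"]))
for n,X in [("knobtop",[.6188,-.0235,.186]),("knobbot",[.6188,-.0235,.16]),("tcp",p),("grasp",p+[0,0,.0187]),("tcp+.04",p+[0,0,.04])]:
    print(n,proj(w,X,1).round(0),proj(s,X).round(0))
    
E
```

```text
[ 0.6192401  -0.0242669   0.15867121] [0.55648367 0.03304723 0.34072232]
knobtop [324. 246.] [287. 212.]
knobbot [324. 227.] [287. 222.]
tcp [323. 227.] [287. 222.]
grasp [323. 241.] [286. 215.]
tcp+.04 [323. 259.] [286. 207.]
```

```bash
python3 - <<'E'
from h import *
o=ctrl.get_obs();p=o["tool_pos"];R=Ro.from_rotvec(o["tool_rot"]).as_matrix();w=calibration("wrist");s=calibration("scene")
for op in (.0427,.0128,.018):
  for d in (0,.013,.026,.04):
    print(op,d,[proj(w,p+R@[x,op,-d],1).round(0) for x in (.011,-.011)],[proj(s,p+R@[0,y,-d]).round(0) for y in (op,-op)])
im=get_image("wrist")[:,:,::-1];s=get_image("scene")[:,:,::-1]
b=s[180:240,250:330]
cv2.imwrite("pics/w3.png",np.hstack([cv2.resize(im[200:320,240:400],(533,400),interpolation=2),cv2.resize(b[:,15:55],(267,400),interpolation=2)]))
E
```

```text
0.0427 0 [array([390., 211.]), array([387., 242.])] [array([303., 228.]), array([271., 217.])]
0.0427 0.013 [array([394., 219.]), array([391., 251.])] [array([303., 223.]), array([271., 212.])]
0.0427 0.026 [array([399., 228.]), array([395., 262.])] [array([303., 218.]), array([270., 207.])]
0.0427 0.04 [array([404., 240.]), array([400., 274.])] [array([303., 212.]), array([270., 202.])]
0.0128 0 [array([344., 212.]), array([343., 242.])] [array([292., 224.]), array([282., 221.])]
0.0128 0.013 [array([345., 220.]), array([344., 252.])] [array([291., 219.]), array([282., 216.])]
0.0128 0.026 [array([346., 229.]), array([345., 263.])] [array([291., 214.]), array([281., 211.])]
0.0128 0.04 [array([348., 241.]), array([347., 276.])] [array([291., 209.]), array([281., 205.])]
0.018 0 [array([352., 211.]), array([351., 242.])] [array([294., 225.]), array([280., 220.])]
0.018 0.013 [array([353., 220.]), array([352., 252.])] [array([293., 220.]), array([280., 215.])]
0.018 0.026 [array([355., 229.]), array([354., 263.])] [array([293., 215.]), array([280., 210.])]
0.018 0.04 [array([358., 241.]), array([356., 276.])] [array([293., 209.]), array([279., 205.])]
```

View pics/w3.png

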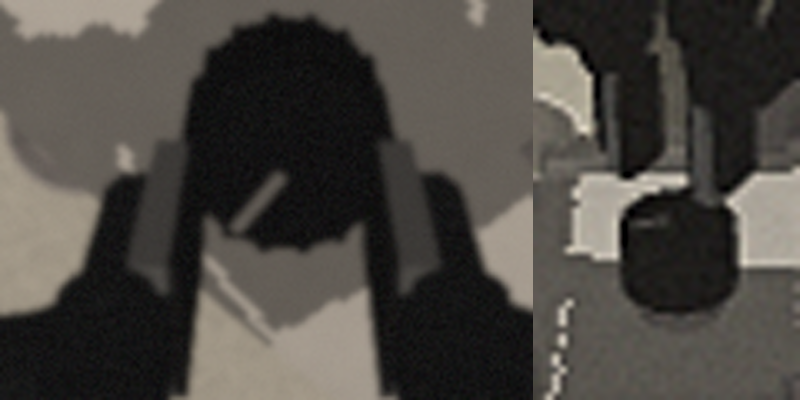

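The fingertips really sit about 38 mm behind the reported TCP: wrist (354,242) and scene (289,208). They're above the knob, so I'll open and go about 34 mm lower, watching the force.

```bash
python3 -m creep '[[0.7,0,0,0,0,0,0],[0.7,0,0,0,0,0,0],[0.7,0,0,0,0,0,0],[0.7,0,0,0.01,0,0,0],[0.7,0,0,0.01,0,0,0],[0.7,0,0,0.007,0,0,0],[0.7,0,0,0.007,0,0,0],[0.7,0,0,0,0,0,0]]' 30
python3 -m creep '[[0.3,0,0,0,0,0,0],[0.3,0,0,0,0,0,0],[0.3,0,0,0,0,0,0],[0.3,0,0,0,0,0,0],[0.3,0,0,0,0,0,0],[0.3,0,0,0,0,0,0]]' 30
```

```text
t: 5.55
tool_pos: [0.6181, -0.0241, 0.1224]
tool_rot: [-1.123, -2.931, 0.001]
contact_force: [-0.3, -0.9, 0.1]
opening: 0.0599
t: 6.15
tool_pos: [0.6199, -0.0238, 0.1252]
tool_rot: [1.124, 2.932, 0.002]
contact_force: [2.9, 3.3, 1.6]
opening: 0.0348
```

Gripped: the opening stopped at 35 mm. Now turning counter-clockwise (negative tool z), about 75° first.

```bash
python3 -m creep '[[0.3,0,0,0,0,0,-5],[0.3,0,0,0,0,0,-5],[0.3,0,0,0,0,0,-5],[0.3,0,0,0,0,0,-5],[0.3,0,0,0,0,0,-5],[0.3,0,0,0,0,0,-5],[0.3,0,0,0,0,0,-5],[0.3,0,0,0,0,0,-5],[0.3,0,0,0,0,0,-5],[0.3,0,0,0,0,0,-5],[0.3,0,0,0,0,0,-5],[0.3,0,0,0,0,0,-5],[0.3,0,0,0,0,0,-5],[0.3,0,0,0,0,0,-5],[0.3,0,0,0,0,0,-5],[0.3,0,0,0,0,0,0],[0.3,0,0,0,0,0,0]]' 40
python3 - <<'E'
from h import *
c=calibration("wrist");np.savez("w4.npz",**c)
im=get_image("wrist")[:,:,::-1];cv2.imwrite("pics/w4.png",im)
P=px(c,325,200,.155,1);u=proj(c,[.705,.066,.152],1);print(u,ctrl.get_obs()["tool_pos"])
x,y=map(int,u);print(x-60,y-45)
cv2.imwrite("pics/w4c.png",cv2.resize(im[max(y-45,0):y+45,x-60:x+60],None,fx=5,fy=5,interpolation=2))
E
```

```text
t: 7.85
tool_pos: [0.6197, -0.0266, 0.1252]
tool_rot: [0.891, -3.013, 0.007]
contact_force: [2.6, -5.6, 1.7]
opening: 0.0342
[362.81951095 377.35008148] [ 0.61967599 -0.02662378  0.12523609]
302 332
```

View pics/w4c.png

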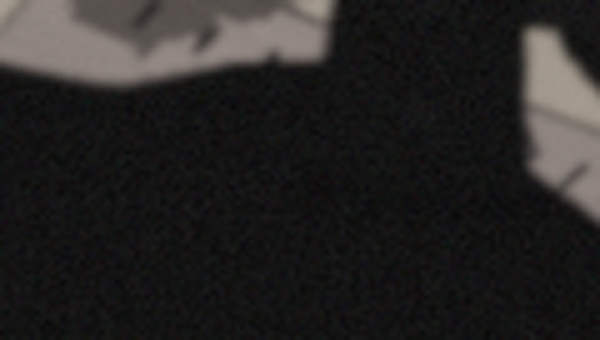

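The gripper hides the pointer from the wrist camera, so I'll use the scene camera.

```bash
python3 - <<'E'
from h import *
c=calibration("scene")
im=np.mean([get_image("scene").astype(float) for _ in range(4)],0)[:,:,::-1].astype(np.uint8)
cv2.imwrite("pics/s5.png",im)
for X in ([.6989,.0547,.154],[.7118,.0771,.152]):print(proj(c,X))
s0=cv2.imread("pics/scene0.png")
a=[cv2.resize(i[222:256,295:385],(765,289),interpolation=2) for i in (s0,im)]
cv2.imwrite("pics/s5c.png",np.vstack(a))
E
```

```text
[329.42111831 241.30369331]
[341.30687691 244.50699083]
```

View pics/s5c.png

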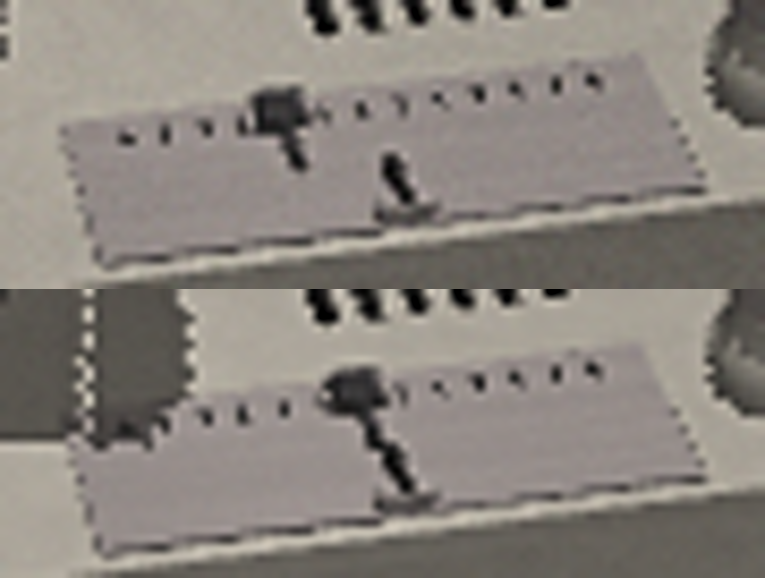

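The pointer blade now nearly meets the mark line in the lower picture: pointer (365,415)→(385,450), mark (388,445)→(410,490). Measuring the remainder numerically.

```bash
cat > meas.py <<'E'
from h import *
def run(im,ul=318,ur=350,rows=range(230,250)):
    c=calibration("scene");g=im.astype(float).mean(2);th=.8*np.pi/180
    e=np.array([-np.sin(th),np.cos(th),0]);ex=np.array([np.cos(th),np.sin(th),0])
    for v in rows:
        r=g[v,ul:ur];base=np.median(r);w=np.clip(base-r-12,0,None)
        idx=np.flatnonzero(w>0);out=[]
        if len(idx):
            for s in np.split(idx,np.flatnonzero(np.diff(idx)>1)+1):
                if w[s].sum()<25: continue
                u=ul+(w[s]*s).sum()/w[s].sum();X=px(c,u,v,.154);out.append((round(u,2),round(X@ex*1e3,1),round(X@e*1e3,1),int(w[s].sum())))
        print(v,out)
E
python3 - <<'E'
from meas import *
for f in ("pics/scene0.png","pics/s5.png"):run(cv2.imread(f));print()
E
```

```text
230 []
231 [(np.float64(347.21), np.float64(671.1), np.float64(89.9), 55)]
232 [(np.float64(328.21), np.float64(666.4), np.float64(49.4), 130)]
233 [(np.float64(326.97), np.float64(669.5), np.float64(46.0), 431), (np.float64(341.43), np.float64(675.8), np.float64(76.1), 57), (np.float64(345.96), np.float64(677.8), np.float64(85.5), 93)]
234 [(np.float64(327.11), np.float64(673.1), np.float64(45.6), 484), (np.float64(336.98), np.float64(677.4), np.float64(66.1), 81), (np.float64(342.0), np.float64(679.6), np.float64(76.5), 61), (np.float64(347.0), np.float64(681.8), np.float64(86.8), 25)]
235 [(np.float64(328.41), np.float64(677.2), np.float64(47.5), 574), (np.float64(337.18), np.float64(681.0), np.float64(65.7), 86), (np.float64(342.0), np.float64(683.1), np.float64(75.6), 28)]
236 [(np.float64(318.62), np.float64(676.5), np.float64(26.6), 81), (np.float64(323.0), np.float64(678.4), np.float64(35.6), 75), (np.float64(327.68), np.float64(680.5), np.float64(45.3), 569)]
237 [(np.float64(319.0), np.float64(680.2), np.float64(26.7), 86), (np.float64(326.14), np.float64(683.3), np.float64
[... 2270 characters left out ...]
5.0), 185)]
240 [(np.float64(339.44), np.float64(699.4), np.float64(66.3), 346)]
241 [(np.float64(340.78), np.float64(703.4), np.float64(68.2), 258)]
242 [(np.float64(340.74), np.float64(706.8), np.float64(67.3), 261)]
243 [(np.float64(341.19), np.float64(710.3), np.float64(67.5), 244)]
244 [(np.float64(341.99), np.float64(714.0), np.float64(68.3), 227)]
245 [(np.float64(342.41), np.float64(717.5), np.float64(68.3), 182)]
246 [(np.float64(343.11), np.float64(721.1), np.float64(68.9), 266)]
247 [(np.float64(342.83), np.float64(724.3), np.float64(67.6), 537)]
248 [(np.float64(342.5), np.float64(727.4), np.float64(66.2), 229)]
249 [(np.float64(336.17), np.float64(728.1), np.float64(52.8), 387)]
```

```bash
python3 -m creep '[[0.3,0,0,0,0,0,-4],[0.3,0,0,0,0,0,-4],[0.3,0,0,0,0,0,-2.7],[0.3,0,0,0,0,0,0],[0.3,0,0,0,0,0,0],[0.3,0,0,0,0,0,0]]'
python3 - <<'E'
from meas import *
im=np.mean([get_image("scene").astype(float) for _ in range(4)],0)[:,:,::-1];cv2.imwrite("pics/s6.png",im)
run(im,333,346,range(236,247))
E
```

```text
t: 8.7
tool_pos: [0.6199, -0.027, 0.1252]
tool_rot: [1.167, -2.917, 0.008]
contact_force: [3.0, -6.1, 1.4]
opening: 0.0342
236 [(np.float64(337.54), np.float64(684.7), np.float64(65.6), 340)]
237 [(np.float64(339.38), np.float64(689.0), np.float64(68.6), 174)]
238 [(np.float64(339.62), np.float64(692.6), np.float64(68.3), 204)]
239 [(np.float64(339.65), np.float64(696.1), np.float64(67.5), 229)]
240 [(np.float64(340.4), np.float64(699.8), np.float64(68.2), 208)]
241 [(np.float64(340.76), np.float64(703.4), np.float64(68.2), 255)]
242 [(np.float64(340.72), np.float64(706.7), np.float64(67.3), 259)]
243 [(np.float64(341.19), np.float64(710.3), np.float64(67.5), 245)]
244 [(np.float64(342.01), np.float64(714.0), np.float64(68.3), 231)]
245 [(np.float64(342.4), np.float64(717.5), np.float64(68.3), 188)]
246 [(np.float64(344.22), np.float64(721.6), np.float64(71.2), 83)][ WARN:0@4.292] global loadsave.cpp:1063 imwrite_ Unsupported depth image for selected encoder is fallbacked to CV_8U.
```

Pointer at 68.1 and mark at 68.0–68.5 mm along y, so aligned; I'll add 1°. Then release, rise, turn the tool back and look at the bolt.

```bash
python3 -m creep '[[0.3,0,0,0,0,0,-1],[0.3,0,0,0,0,0,0],[0.3,0,0,0,0,0,0],[0.7,0,0,0,0,0,0],[0.7,0,0,0,0,0,0],[0.7,0,0,0,0,0,0],[0.7,0,0,0,0,0,0],[0.7,0,0,-0.02,0,0,0],[0.7,0,0,-0.03,0,0,0],[0.7,0,0,-0.03,0,0,0],[0.7,0,0,-0.03,0,0,0],[0.7,0,0,-0.03,0,0,0],[0.7,0,0,0,0,0,8],[0.7,0,0,0,0,0,8],[0.7,0,0,0,0,0,8],[0.7,0,0,0,0,0,8],[0.7,0,0,0,0,0,8],[0.7,0,0,0,0,0,8],[0.7,0,0,0,0,0,8],[0.7,0,0,0,0,0,8]]'
python3 -m creep '[[0.7,0,0,0,0,0,8],[0.7,0,0,0,0,0,8],[0.7,0,0,0,0,0,8],[0.7,0,0,0,0,0,8],[0.7,0,0,0,0,0,8],[0.7,0,0,0,0,0,8],[0.7,0,0,0,0,0,8],[0.7,0,0,0,0,0,8],[0.7,0,0,0,0,0,6],[0.7,0.03,-0.0265,0,0,0,0],[0.7,0.03,-0.0265,0,0,0,0],[0.7,0.03,-0.0265,0,0,0,0],[0.7,0.03,-0.0265,0,0,0,0],[0.7,0,0,0,0,0,0],[0.7,0,0,0,0,0,0]]'
python3 - <<'E'
from meas import *
o=ctrl.get_obs();c=calibration("wrist");im=get_image("wrist");cv2.imwrite("pics/w7.png",im[:,:,::-1]);np.savez("w7.npz",**c)
print(o["tool_pos"],Ro.from_rotvec(o["tool_rot"]).as_matrix().round(3).tolist())
for k in("bolt_knob","bolt_nose","keeper"):print(k,[( np.round(d["extent"],1),round(d["conf"],2)) for d in models.search_frame("wrist",k)[:3]])
print(proj(c,[.5111,.0969,.215],1))
s=np.mean([get_image("scene").astype(float) for _ in range(3)],0)[:,:,::-1];run(s,333,346,range(237,246))
E
```

```text
t: 10.9
tool_pos: [0.619, -0.0241, 0.2644]
tool_rot: [-0.534, -3.095, 0.0]
contact_force: [0.0, 0.6, -0.0]
opening: 0.0598
t: 12.4
tool_pos: [0.5113, 0.0949, 0.2648]
tool_rot: [2.204, 2.237, 0.001]
contact_force: [-0.4, -0.6, 0.2]
opening: 0.0597
[0.51128136 0.09491199 0.26478257] [[-0.015, 1.0, 0.001], [1.0, 0.015, -0.0], [-0.0, 0.001, -1.0]]
bolt_knob [(array([312.6,  63.2, 336.1, 256.9]), 0.67)]
bolt_nose [(array([311.6,  62.1, 339. , 261.6]), 0.81), (array([305.5,  45.5, 527.9, 313.8]), 0.37)]
keeper [(array([312.1,  51.2, 341.1,  91. ]), 0.78)]
[324.67211206 198.74860457]
237 [(np.float64(339.38), np.float64(689.0), np.float64(68.6), 170)]
238 [(np.float64(339.62), np.float64(692.6), np.float64(68.3), 194)]
239 [(np.float64(339.77), np.float64(696.1), np.float64(67.8), 250)]
240 [(np.float64(340.4), np.float64(699.8), np.float64(68.3), 204)]
241 [(np.float64(340.76), np.float64(703.4), np.float64(68.2), 245)]
242 [(np.float64(340.73), np.float64(706.7), np.float64(67.3), 251)]
243 [(np.float64(341.18), np.float64(710.3), np.float64(67.4), 238)]
244 [(np.float64(342.0), np.float64(714.0), np.float64(68.3), 223)]
245 [(np.float64(342.41), np.float64(717.5), np.float64(68.3), 183)]
```

View pics/w7.png

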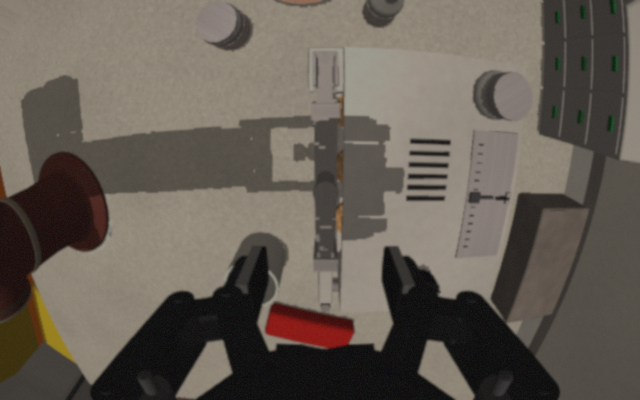

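Wrist view: the pointer and mark are collinear along row ~197 at x 470–510. The bolt lies along x≈326, with the keeper at the top (y 50–90) and straps at y≈105 and 260. I'll zoom in for the knob.

```bash
python3 - <<'E'
from h import *
im=cv2.imread("pics/w7.png");c=dict(np.load("w7.npz"))
a=cv2.resize(im[45:285,295:355],None,fx=5,fy=5,interpolation=2)
a=np.hstack([a[:600],a[600:]])
b=cv2.resize(im[185:210,465:515],None,fx=4,fy=4,interpolation=2)
cv2.imwrite("pics/w7c.png",cv2.convertScaleAbs(a,alpha=1.8))
g=im.astype(float).mean(2);th=.014
for u in range(474,512,2):
    col=g[190:206,u];w=np.clip(np.median(col)-col-10,0,None)
    if w.sum()>20:
        v=190+(w*np.arange(16)).sum()/w.sum();X=px(c,u,v,.154,1);print(u,round(v,2),round((X[1]-th*X[0])*1e3,1),end=" | ")
E
```

```text
480 196.29 70.4 | 482 196.81 69.8 | 484 196.83 69.7 | 486 196.81 69.8 | 488 196.82 69.7 | 490 196.84 69.7 | 492 196.99 69.5 | 494 197.51 68.9 | 496 197.86 68.5 | 498 197.89 68.4 | 500 197.61 68.8 | 502 197.59 68.8 | 504 198.01 68.3 | 506 198.01 68.3 | 508 197.94 68.3 |
```

View pics/w7c.png

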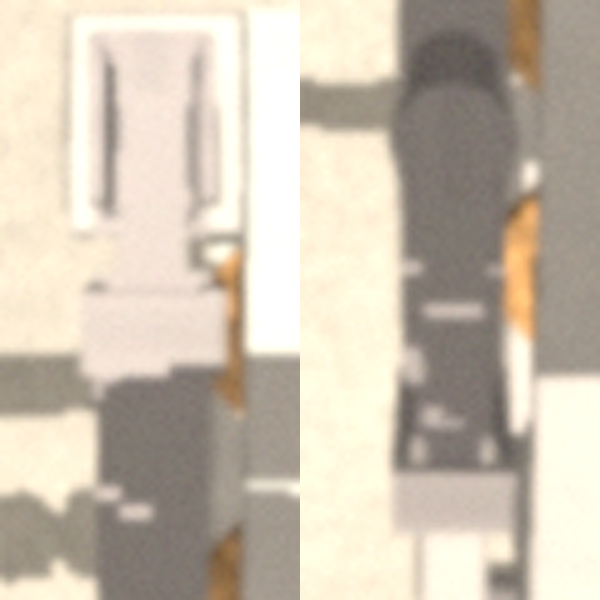

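```bash
python3 - <<'E'
from h import *
c=calibration("top");print("C",-c["R"].T@c["t"])
im=np.mean([get_image("top").astype(float) for _ in range(4)],0)
im0=cv2.imread("pics/top0.png").astype(float)
for I in (im0,im):
  g=I.mean(2)
  for v in range(122,148):
    r=g[v,300:330];w=np.clip(np.median(r)-r-10,0,None);idx=np.flatnonzero(w>0);out=[]
    if len(idx):
      for s in np.split(idx,np.flatnonzero(np.diff(idx)>1)+1):
        if w[s].sum()>20:
          u=300+(w[s]*s).sum()/w[s].sum();X=px(c,u,v,.154,0);out.append((round(float(X[0]*1e3),1),round(float(X[1]-.014*X[0])*1e3,1),int(w[s].sum())))
    if out: print(v,out)
  print()
c7=dict(np.load("w7.npz"))
for n,u,v,z in[("head",295+454/5-60,45+120+140/5,.215),("headL",295+392/5-60,45+120+140/5,.215),("headR",295+518/5-60,45+120+140/5,.215),("headtop",295+454/5-60,45+120+80/5,.215),("keepL",295+100/5,60,.18),("keepR",295+212/5,60,.18)]:print(n,px(c7,u,v,z,1).round(4))
E
```

```text
C [0.51357472 0.05445983 1.21507495]
123 [(719.5, 66.6, 48)]
124 [(717.2, 66.6, 111)]
125 [(714.9, 66.3, 297)]
126 [(712.7, 66.7, 149)]
127 [(710.4, 66.8, 122)]
128 [(708.1, 66.8, 122)]
129 [(705.9, 66.7, 101)]
130 [(703.6, 66.7, 98)]
131 [(701.3, 66.4, 59)]
133 [(696.9, 44.7, 59)]
134 [(694.6, 44.7, 82)]
135 [(692.3, 44.9, 80)]
136 [(690.1, 44.7, 78)]
137 [(687.8, 44.9, 70)]
138 [(685.5, 44.8, 76)]
139 [(683.3, 44.8, 78)]
140 [(681.0, 44.2, 111)]
141 [(678.7, 44.5, 313)]
142 [(676.5, 44.1, 343)]
143 [(674.2, 43.7, 292)]
144 [(672.0, 44.1, 300)]
145 [(669.7, 44.6, 358)]
146 [(667.4, 44.7, 231)]
147 [(665.2, 45.1, 80)]

123 [(719.5, 66.7, 45)]
124 [(717.2, 66.8, 128)]
125 [(714.9, 66.4, 337)]
126 [(712.7, 66.8, 182)]
127 [(710.4, 66.8, 144)]
128 [(708.1, 66.8, 136)]
129 [(705.9, 66.7, 121)]
130 [(703.6, 66.7, 112)]
131 [(701.3, 66.5, 74)]
133 [(696.8, 67.1, 81)]
134 [(694.5, 67.1, 116)]
135 [(692.3, 67.1, 126)]
136 [(690.0, 67.1, 123)]
137 [(687.7, 67.1, 126)]
138 [(685.5, 67.2, 121)]
139 [(683.2, 67.2, 121)]
140 [(680.9, 67.2, 132)]
141 [(678.7, 67.3, 352)]
142 [(676.4, 67.8, 357)]
143 [(674.1, 68.2, 328)]
144 [(671.8, 85.8, 26), (671.9, 68.0, 380)]
145 [(669.6, 67.8, 441)]
146 [(667.4, 67.8, 352)]

head [0.5119 0.1017 0.215 ]
headL [0.5021 0.1016 0.215 ]
headR [0.522  0.1019 0.215 ]
headtop [0.5118 0.1116 0.215 ]
keepL [0.5014 0.2077 0.18  ]
keepR [0.5202 0.208  0.18  ]
```

Top camera (least parallax): pointer 67.1, mark 66.75 mm, so aligned within 0.4 mm. Bolt knob head centre is ≈ (0.512, 0.101). Going down on it.

```bash
python3 -m creep '[[0.7,0.006,0.0007,0.03,0,0,0],[0.7,0,0,0.03,0,0,0],[0.7,0,0,0.03,0,0,0],[0.7,0,0,0.015,0,0,0],[0.7,0,0,0.01,0,0,0],[0.7,0,0,0.006,0,0,0],[0.7,0,0,0,0,0,0],[0.5,0,0,0,0,0,0],[0.4,0,0,0,0,0,0]]' 30
python3 -m creep '[[0.05,0,0,0,0,0,0],[0.05,0,0,0,0,0,0],[0.05,0,0,0,0,0,0],[0.05,0,0,0,0,0,0],[0.05,0,0,0,0,0,0],[0.05,0,0,0,0,0,0],[0.05,0,0,0,0,0,0]]' 30
```

```text
t: 13.85
tool_pos: [0.5132, 0.1004, 0.145]
tool_rot: [2.206, 2.235, 0.003]
contact_force: [-0.1, -0.7, -0.6]
opening: 0.0343
t: 14.55
tool_pos: [0.5126, 0.1004, 0.1446]
tool_rot: [2.206, 2.236, 0.001]
contact_force: [-3.4, 0.1, 4.0]
opening: 0.019
```

Opening 19 mm suggests the pads are on the 21 mm head. Opening and going about 8 mm lower, onto the stem.

```bash
python3 -m creep '[[0.5,0,0,0,0,0,0],[0.5,0,0,0,0,0,0],[0.5,0,0,0,0,0,0],[0.5,0,0,0.003,0,0,0],[0.5,0,0,0.003,0,0,0],[0.5,0,0,0.002,0,0,0],[0.5,0,0,0,0,0,0]]' 30
python3 -m creep '[[0.05,0,0,0,0,0,0],[0.05,0,0,0,0,0,0],[0.05,0,0,0,0,0,0],[0.05,0,0,0,0,0,0],[0.05,0,0,0,0,0,0],[0.05,0,0,0,0,0,0],[0.05,0,0,0,0,0,0]]' 30
python3 - <<'E'
from h import *
im=get_image("wrist")[:,:,::-1];s=get_image("scene")[:,:,::-1]
cv2.imwrite("pics/g8.png",cv2.convertScaleAbs(np.hstack([cv2.resize(im[190:340,265:385],(400,500),interpolation=2),cv2.resize(s[155:205,315:355],(400,500),interpolation=2)]),alpha=1.7))
E
```

```text
t: 15.25
tool_pos: [0.5118, 0.1003, 0.1348]
tool_rot: [-2.206, -2.235, 0.001]
contact_force: [0.1, 0.6, -0.3]
opening: 0.0429
t: 15.95
tool_pos: [0.5122, 0.1004, 0.1356]
tool_rot: [-2.207, -2.236, 0.0]
contact_force: [-1.6, -0.8, 0.8]
opening: 0.019
```

View pics/g8.png

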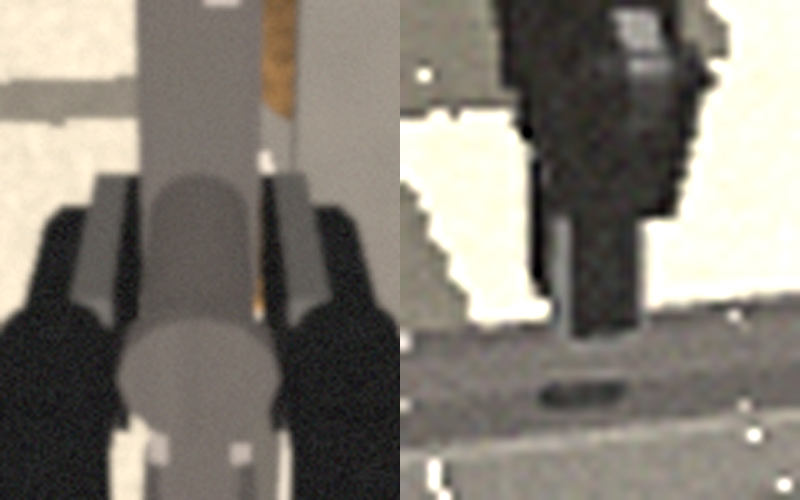

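The pads straddle the stem, but their upper ends still catch the head's rim (head disc at (200,380) touching the finger faces). The pads span about 0.176–0.211 m. The gap clears the 12 mm bar, so I'll go 5 mm lower.

```bash
python3 -m creep '[[0.4,0,0,0,0,0,0],[0.4,0,0,0,0,0,0],[0.4,0,0,0.003,0,0,0],[0.4,0,0,0.002,0,0,0],[0.4,0,0,0,0,0,0]]' 30
python3 -m creep '[[0.05,0,0,0,0,0,0],[0.05,0,0,0,0,0,0],[0.05,0,0,0,0,0,0],[0.05,0,0,0,0,0,0],[0.05,0,0,0,0,0,0],[0.05,0,0,0,0,0,0],[0.05,0,0,0,0,0,0]]' 30
```

```text
t: 16.55
tool_pos: [0.5119, 0.1003, 0.1298]
tool_rot: [-2.206, -2.236, 0.001]
contact_force: [0.2, -0.8, -0.0]
opening: 0.0338
t: 17.25
tool_pos: [0.5121, 0.1003, 0.1304]
tool_rot: [-2.207, -2.236, 0.0]
contact_force: [-1.4, -0.4, -0.2]
opening: 0.0162
```

Opening 16 mm: on the stem. Lifting 10 mm, gently.

```bash
python3 -m creep '[[0.05,0,0,-0.003,0,0,0],[0.05,0,0,-0.003,0,0,0],[0.05,0,0,-0.002,0,0,0],[0.05,0,0,-0.002,0,0,0],[0.05,0,0,0,0,0,0],[0.05,0,0,0,0,0,0]]' 30
```

```text
t: 17.85
tool_pos: [0.5122, 0.1004, 0.1405]
tool_rot: [-2.207, -2.236, 0.0]
contact_force: [-1.7, -0.1, -2.0]
opening: 0.0163
```

Lifted 10 mm, and the −2 N reading fits the bolt's weight. Drawing it back while holding it up.

```bash
python3 -m creep '[[0.05,-0.004,0,0,0,0,0],[0.05,-0.004,0,0,0,0,0],[0.05,-0.004,0,0,0,0,0],[0.05,-0.004,0,0,0,0,0],[0.05,0,0,0,0,0,0]]' 30
python3 -m creep '[[0.05,-0.004,0,0,0,0,0],[0.05,-0.004,0,0,0,0,0],[0.05,-0.004,0,0,0,0,0],[0.05,-0.004,0,0,0,0,0],[0.05,-0.004,0,0,0,0,0],[0.05,-0.004,0,0,0,0,0],[0.05,0,0,0,0,0,0],[0.05,0,0,0,0,0,0]]' 30
```

```text
t: 18.35
tool_pos: [0.5124, 0.0836, 0.1405]
tool_rot: [2.207, 2.235, -0.001]
contact_force: [-1.7, 0.1, -1.9]
opening: 0.0163
t: 19.15
tool_pos: [0.5127, 0.0597, 0.1405]
tool_rot: [2.207, 2.235, -0.001]
contact_force: [-1.2, -1.3, -2.1]
opening: 0.016
```

Drawn 40 mm with forces around 2 N. Hinge ≈ (0.514, −0.067), so the knob's radius is ≈ 127 mm. Swinging in 2° arc steps of 4.4 mm, first half.

```bash
python3 -m creep '[[0.05,-0.0001,-0.0044,0,0,0,-2],[0.05,-0.0001,-0.0044,0,0,0,-2],[0.05,-0.0001,-0.0044,0,0,0,-2],[0.05,0,0,0,0,0,0],[0.05,0,0,0,0,0,0]]' 30
python3 - <<'E'
from h import *
s=get_image("scene")[:,:,::-1];cv2.imwrite("pics/s9.png",s);t=get_image("top")[:,:,::-1];cv2.imwrite("pics/t9.png",t)
for n in("scene","top"):print([( np.round(d["extent"]),round(d["conf"],2)) for k in ("gate_panel","gate_edge","bolt_bar") for d in models.search_frame(n,k)[:1]])
E
```

```text
t: 19.65
tool_pos: [0.5004, 0.0591, 0.141]
tool_rot: [2.086, 2.346, 0.001]
contact_force: [1.4, -1.7, -2.4]
opening: 0.0163
[(array([259., 176., 358., 248.]), 0.72), (array([262., 170., 360., 208.]), 0.86), (array([277., 176., 355., 195.]), 0.87)]
[(array([266., 209., 382., 234.]), 0.66), (array([268., 213., 380., 234.]), 0.48), (array([415., 193., 454., 260.]), 0.71)]
```

The spring pull of about 1.5–2 N shows and the gate's box in the top view grew, so the gate is swinging. Continuing.

```bash
python3 -m creep '[[0.05,-0.0001,-0.0044,0,0,0,-2],[0.05,-0.0001,-0.0044,0,0,0,-2],[0.05,-0.0001,-0.0044,0,0,0,-2],[0.05,-0.0001,-0.0044,0,0,0,-2],[0.05,-0.0001,-0.0044,0,0,0,-2],[0.05,-0.0001,-0.0044,0,0,0,-2],[0.05,-0.0001,-0.0044,0,0,0,-2],[0.05,0,0,0,0,0,0],[0.05,0,0,0,0,0,0]]' 30
python3 - <<'E'
from h import *
t=get_image("top")[:,:,::-1];cv2.imwrite("pics/t10.png",t)
s=get_image("scene")[:,:,::-1];cv2.imwrite("pics/s10.png",s)
for n in("scene","top"):print([(k, np.round(d["extent"]),round(d["conf"],2)) for k in ("gate_panel","gate_edge","bolt_bar") for d in models.search_frame(n,k)[:2]])
c=calibration("top")
H=np.array([.514,-.067,.15])
for th in (.3,.35,.4):
    print(th,proj(c,H+.245*np.array([-np.sin(th+.014),np.cos(th+.014),0])))
cv2.imwrite("pics/t10c.png",np.hstack([cv2.resize(t[190:280,230:390],(640,360),interpolation=2)]))
v=np.vstack([cv2.resize(t[190:265,240:390],(700,350),interpolation=2),cv2.resize(s[155:205,250:400],(700,233),interpolation=2)]);cv2.imwrite("pics/v10.png",cv2.convertScaleAbs(v,alpha=1.3))
E
```

```text
t: 20.95
tool_pos: [0.4698, 0.0523, 0.1405]
tool_rot: [-1.786, -2.584, -0.001]
contact_force: [0.2, -0.2, -2.0]
opening: 0.0159
[('gate_panel', array([260., 164., 351., 210.]), 0.58), ('gate_edge', array([261., 162., 352., 209.]), 0.58), ('bolt_bar', array([274., 166., 348., 192.]), 0.66), ('bolt_bar', array([364., 176., 384., 194.]), 0.55)]
[('gate_panel', array([275., 209., 380., 256.]), 0.76), ('gate_edge', array([272., 212., 379., 259.]), 0.7), ('gate_edge', array([248., 212., 265., 221.]), 0.41)]
0.3 [269.99881561 247.70145949]
0.35 [271.7862001  252.86064095]
0.4 [273.83016718 257.92577143]
```

View pics/v10.png

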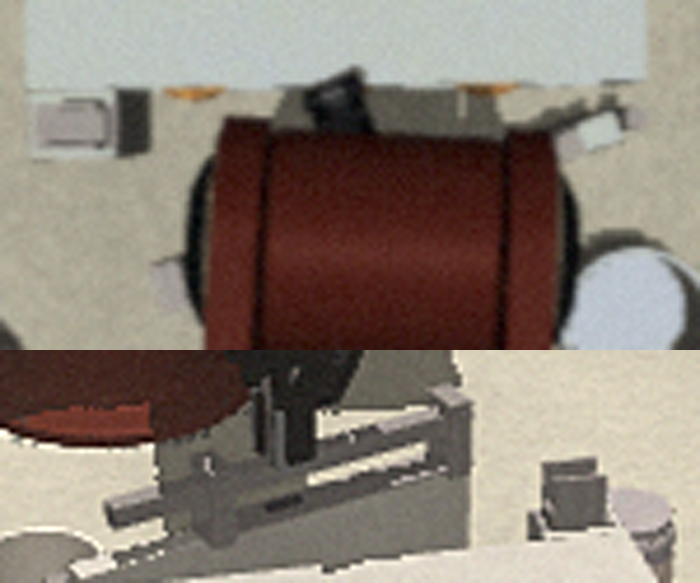

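The gate stands ajar with the bolt tip clear. In the top view the far strap end is at about (272–280, 245–256) px; in the scene view the strap top is at about (347,165) and the keeper at (373,180), untouched. Checking the angle.

```bash
python3 - <<'E'
from h import *
c=calibration("top");s=calibration("scene")
print("pin",px(c,375.4,214.6,.155))
pp=px(c,276,250.9,.19)
for H in (np.array([.514,-.067]),px(c,375.4,214.6,.155)[:2]):
  d=pp[:2]-H;print("H",H,"strap dist",np.hypot(*d),"angle rel box",np.arctan2(-d[0],d[1])-.014)
  for n in (.3,.33,.36,.39):
    a=n+.014;P=lambda r,z,o=0:np.r_[H+r*np.array([-np.sin(a),np.cos(a)])+o*np.array([-np.cos(a),-np.sin(a)]),z]
    print(n,"top strap",proj(c,P(235,.19) if 0 else P(.235,.19)).round(1),"scene strap",proj(s,P(.235,.19)).round(1))
# shut reference: strap in first scene
a=.014;H=np.array([.514,-.067]);print("shut",proj(s,np.r_[H+.235*np.array([-np.sin(a),np.cos(a)]),.19]).round(1))
print("keeper",[(n,np.round(d["extent"]),round(d["conf"],2)) for n in("scene",) for d in models.search_frame(n,"keeper")[:1]])
E
```

```text
pin [ 0.51316541 -0.07043963  0.155     ]
H [ 0.514 -0.067] strap dist 0.2300832283337672 angle rel box 0.3398318203227884
0.3 top strap [272.5 247.6] scene strap [349.2 165.3]
0.33 top strap [273.5 250.7] scene strap [347.7 164.2]
0.36 top strap [274.6 253.7] scene strap [346.1 163.1]
0.39 top strap [275.9 256.8] scene strap [344.5 162. ]
H [ 0.51316541 -0.07043963] strap dist 0.23302896317047866 angle rel box 0.331357650686747
0.3 top strap [274.1 248. ] scene strap [347.8 165.2]
0.33 top strap [275.1 251.1] scene strap [346.3 164.1]
0.36 top strap [276.2 254.1] scene strap [344.7 163. ]
0.39 top strap [277.4 257.2] scene strap [343.1 162. ]
shut [360.5 177.9]
keeper [('scene', array([365., 180., 384., 194.]), 0.48)]
```

Measured angle 0.33–0.34 rad. Adding about 0.9°, settling, then a last check of the pointer.

```bash
python3 -m creep '[[0.05,0,-0.002,0,0,0,-0.9],[0.05,0,0,0,0,0,0],[0.05,0,0,0,0,0,0],[0.05,0,0,0,0,0,0],[0.05,0,0,0,0,0,0]]' 30
python3 - <<'E'
from meas import *
from station import finish_job
s=np.mean([get_image("scene").astype(float) for _ in range(3)],0)[:,:,::-1];run(s,333,346,range(237,246))
for n in("scene","top"):
  get_image(n);print([(k,np.round(d["extent"]),round(d["conf"],2)) for k in ("gate_panel","mug","cream_jar","glue_bottle","tin") for d in models.search_frame(n,k)[:1]])
o=ctrl.get_obs();print(o["t"],o["contact_force"],o["opening"],o["dq"].round(3))
print(finish_job())
E
```

```text
t: 21.9
tool_pos: [0.4679, 0.0513, 0.1405]
tool_rot: [-1.765, -2.599, -0.0]
contact_force: [-0.1, 1.8, -1.9]
opening: 0.0159
237 [(np.float64(339.37), np.float64(689.0), np.float64(68.6), 168)]
238 [(np.float64(339.61), np.float64(692.6), np.float64(68.3), 194)]
239 [(np.float64(339.78), np.float64(696.1), np.float64(67.8), 253)]
240 [(np.float64(340.4), np.float64(699.8), np.float64(68.2), 205)]
241 [(np.float64(340.75), np.float64(703.4), np.float64(68.2), 251)]
242 [(np.float64(340.74), np.float64(706.8), np.float64(67.3), 258)]
243 [(np.float64(341.18), np.float64(710.3), np.float64(67.5), 239)]
244 [(np.float64(341.99), np.float64(714.0), np.float64(68.3), 228)]
245 [(np.float64(342.41), np.float64(717.5), np.float64(68.3), 188)]
[('gate_panel', array([261., 165., 350., 208.]), 0.56), ('mug', array([237., 192., 277., 237.]), 0.86), ('cream_jar', array([383., 209., 405., 236.]), 0.61), ('glue_bottle', array([410., 210., 429., 256.]), 0.61), ('tin', array([380., 186., 392., 204.]), 0.44)]
[('gate_panel', array([309., 142., 316., 150.]), 0.55), ('mug', array([360., 242., 401., 282.]), 0.82), ('cream_jar', array([250., 126., 271., 152.]), 0.59), ('glue_bottle', array([213., 178., 237., 196.]), 0.67), ('tin', array([221., 260., 247., 283.]), 0.62)]
22.65 [ 1.0478707   1.35250153 -1.53601767] 0.01610695115784585 [-0.    -0.     0.     0.001 -0.001  0.   ]
the job is handed in; nothing more can be done
None
```

The job is handed in at about 22.7 s, with the gripper still holding the bolt knob and the gate ajar. `finish_job` reports no verdict.

- **Vent:** With the gate still bolted, I turned the vent knob about 87° counter-clockwise in small steps. The overhead camera put the pointer 0.35 mm past the mark. The scene camera agreed within about 0.5 mm and read the same just before hand-in. One oblique wrist picture disagreed, showing 1.3 mm; I put that down to parallax.
- **Bolt:** I lifted the bolt 10 mm and drew it back 40 mm while it stayed lifted. Force readings after each move stayed around 2–3 N, so there was no sign of it wrenching against the keeper. The last picture showed the tip clear of the keeper.
- **Gate:** I measured 0.33–0.34 rad, then opened it about 0.015 rad more, aiming at 0.35 rad (about 85 mm). I didn't measure the angle again after that last step. The arm was still at hand-in.
- **Gripping trouble:** The real fingertips sit about 38 mm behind the reported tool point, so my first grip closed above the vent knob. The first two grips on the bolt caught the rim of its head. Going lower fixed both.
- **Other things:** The mug, jar, bottle and tin were still standing in the last pictures, with no sign that any had been moved. I didn't check the plate, case or spoon again.

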